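# Wedge the tool rest into the bench grinder's tapered way

## Task

Put the loose tool rest back on the bench grinder: set its dovetail foot on the bare end of the way with the table towards the wheel, slide it in between the cheeks and push until it wedges tight (a firm final push of about 15 newtons, not more than 20), then let go and leave it wedged there. Do not ram or overload it, and leave the other things on the bench alone.

Things in the scene. Friction and masses are not known exactly. Their poses are not given: they have to be found in the camera images.
- rest_grip (a point): Centre of the stem of the grinder's loose cast-aluminium tool rest (0.2 to 0.4 kg), standing upright on its foot. x: along it, to its leading narrow end and table; z up. Stem: upright block 40 mm long (x), 16 mm wide (y), top 31 mm above this point; grip it here from above, across y. Foot's underside is 45 mm below. A 12 mm high arm leaves the stem forward to the table.
- rest_foot (a point): Centre of the underside of the rest's dovetail foot (10 mm ahead of and 45 mm below rest_grip), same axes. 60 mm long, 14 mm high, flanks lean in 20 degrees (widest at the bottom). Right flank (-y) straight, 20 mm off the centre line at the bottom; left flank (+y) tapers 1:8, 23.75 mm off at the tail, 16.25 mm at the nose.
- rest_table (a point): Centre of the top of the rest's flat table, 48 x 72 x 6 mm, 66 mm ahead of and 17 mm above rest_grip, same axes. It must face the wheel.
- rest: The whole tool rest; the same point and axes as rest_foot.
- way: Bench grinder with its dovetail way, one fixed grey casting. Origin on the bench under the way; x: slide-in direction, to the wheel; y left, z up. Flat bed 30 mm above the bench, x -130 to +70 mm, 124 mm wide. Cheeks, up to 17 mm above the bed, from x -40 to +70: the right (-y) fixed, straight, parallel to x, 20 mm off the centre line at the bed; the left a brass strip (gib).
- way_apron (a point): Middle of the bare part of the bed before the cheeks (x -130 to -40 of the way), on the bed surface, way axes. The foot can be set down on the bed from above here, its centre 35 to 45 mm before the mouth, then slid in.
- way_mouth (a point): Mouth of the way, on the bed, on the centre line, where the cheeks begin (x = -40 mm of the way), way axes. The foot has about 10 mm sideways play here. With its centre line on the way's it would just rub the fixed cheek: enter 2 to 4 mm to the left (+y); deeper in, the cheeks draw it onto the centre line, axes parallel to the way's.
- way_fit (a point): Point on the bed (x = 15 mm of the way). The gib is tapered 1:8 as the foot, on springs, 15 N per mm sideways, 6 mm travel. Its setting is unknown, up to 2.5 mm off each way: the foot's centre meets it 20 mm before to 20 mm past this point, then the push grows by about 1.2 N per mm. Tight at a 15 N push, overloaded above 20 N. It stays wedged when released; friction varies.
- wheel (a point): Centre of the near grinding wheel, 150 mm across, 25 mm thick, axle along y of the way, 145 mm above the bench, 215 mm along the way. Motor and second wheel lie to its right (-y).
- oil: Bystander, leave alone: round grey plastic oil bottle, 72 mm across, 190 mm tall; origin under its centre.
- filter: Bystander, leave alone: white oil filter can, 76 mm across, 88 mm tall; origin under its centre.
- spray: Bystander, leave alone: spray can, 58 mm across, 170 mm tall; origin under its centre.
- wrench: Bystander, leave alone: open-ended wrench lying flat, 190 mm long; origin under its centre.
- spare_wheel: Bystander, leave alone: spare grey grinding wheel lying flat, 124 mm across, 22 mm thick; origin under its centre.
- bolts: Bystander, leave alone: open black plastic bin, 100 x 130 x 45 mm; origin under its centre.
- socket: Bystander, leave alone: steel socket standing on end, 28 mm across, 45 mm tall; origin under its centre.
There are look-alikes about, which are no part of the job. What is shaped like the rest but green is not meant.

How it is judged:
By the outcome, as a careful person would: the job done as asked, in the order asked, and still so for the second after the job is handed in, with the robot touching nothing.
It also fails if it takes over 67 s, if anything falls off the work surface, if the arm or the gripper's body presses on something with over 40 N, if the wrist force passes 120 N, or if a joint passes its speed limit or range.

## Robot

A 7-joint arm with a two-finger parallel gripper is mounted at the origin on the work surface. World frame = base frame: x ahead of the robot, y to its left, z up, the work surface at z = 0. Lengths are in mm, angles in rad, forces in N, time in s.
With the tool pointing down it reaches from about 400 to 900 mm from the base axis. Payload 5.6 kg.
Tool frame: the origin (TCP) lies midway between the tips of the shut fingers; the grasp point (between the pads) lies 19 mm behind it; z points along the fingers, y is the line along which they close (so a half turn about z gives the same grasp; the last joint's range is limited). The gripper opens to 92 mm and grips with 3 to 60 N. Pads are 20 mm wide; open, the fingers measure 128 mm over their backs; the gripper's body (75 mm by 189 mm) begins 69 mm behind the grasp point.
Start: joints at [1.062, 0.468, -0.012, 1.603, 0.006, 1.071, -0.056], TCP at [291.902, -580.777, 214.592] pointing down, gripper open.
Joint ranges: [-2.53, 2.53], [-0.31, 2.02], [-1.57, 1.55], [0.28, 2.44], [-1.29, 4.43], [0.15, 1.84], [-2.92, 2.92]. Speed limits (rad/s): [2.57, 2.57, 3.14, 3.14, 3.14, 3.14, 3.14].

## Interface

Orientations are given as a rotation vector (axis times angle).
In Python, from cell import robot, grip, kin, viewer gives the robot as it stands. Calls block until the motion is done:
- robot.movep(position, orientation): joint-space move of the TCP to a pose.
- robot.servo_line(position, feed=150, rotation=None): straight line of the TCP; rotation=None keeps the orientation; feed is the mean speed in mm/s.
- robot.goto_joints(angles): joint-space move.
- grip(opening, newtons=None): opening from 0.0 (shut) to 1.0 (fully open); newtons is the grip in N (None keeps the last); returns when the fingers have stopped.
- robot.hold(seconds).
- kin.ik(position, orientation): joint angles nearest the present ones, or None.
- robot.observe(): the state.
- viewer.read_camera(name): name is "scene" or "side" or "wrist"; returns the picture (480x640x3 uint8, red, green, blue); there is no depth.
- viewer.camera_info(name): a dict with "camera_matrix" (3x3 intrinsics, pixels), "R" (3x3) and "t" (3): a world point X has camera coordinates R X + t. Camera axes: x right, y down, z forward; pixel columns grow to the right and rows downward; lengths in mm; the calibration is good to about 2 mm. The wrist camera is an equidistant fisheye: a pixel r from the principal point sees the ray r / f radians off the axis. A picture is of the moment at which its call begins: read the wrist's pose just before it. camera_info takes no time and is no camera call; for the wrist camera it gives the pose at the moment of the call.
A pose or a line that the arm cannot do raises robot.IKError and nothing moves.
- robot.job_done(): hands the job in; it is judged then, once.
Trained networks look in the newest picture that a camera, given by its name, has taken for a name from the list of things; names that differ only in an ending like _2 or _b are one class to them, and where a whole thing is asked for, a point or a joint stands for the part that bears it (a point fixed in the world has none). Each returns a list of dicts, best first, with "confidence" (0 to 1); they miss things now and then, are a little off and sometimes report something else, mostly with a low value. They report only what shows in the picture. A call takes as long as a camera call. They do not tell look-alikes from the thing itself.
- viewer.silhouettes(name, camera): "mask" (480x640 bool, what is visible of it).
- viewer.pinpoint(name, camera): "at" ([x, y, z] in mm, in the coordinates of the camera as it stood for that picture, good to about 4 mm: a listed point, or the origin of a listed thing).
The state is a dict: "t": time; "joints": joint angles; "joint_velocities": joint speeds; "joint_torque": joint torques, N m; "tcp_pos": TCP position; "tcp_rot": TCP orientation; "contact_force": force on the tool from outside, world axes, zero at the start; "wrist_torque": the same for the moment, N m; "grip_width": opening from 0.0 (shut) to 1.0 (fully open); "grip_force": force on a finger pad.
Only numpy, scipy, OpenCV 4.12 (cv2) and the standard library are available. Lean on these libraries where they do the work, as an engineer would, in place of code of your own. Each camera call takes 0.05 s, during which the arm holds its last target. There are 200 camera calls.

## Working session

There is one attempt and no reset: what is moved stays moved. The work goes in short steps, each a Python script; the robot and the scene stay as the last script left them, time stands still between calls to the robot, and variables do not carry over. Pictures are saved under pics/ and viewed, at most 10 in all, crops included, and the job is handed in when it is done.

```bash
mkdir -p pics; ls; cat > h.py <<'E'
import numpy as np, cv2
from cell import robot, grip, kin, viewer
from scipy.spatial.transform import Rotation as R
def towld(p,ci): return np.array(ci["R"]).T@(np.array(p)-np.array(ci["t"]))
def save(name,f): im=viewer.read_camera(name); cv2.imwrite(f,im[:,:,::-1]); return im
def find(name,cam,ci):
    return [(round(d["confidence"],2),towld(d["at"],ci).round(1)) for d in viewer.pinpoint(name,cam)]
E
python3 - <<'E'
from h import *
for c in ("scene","side"):
    ci=viewer.camera_info(c); im=save(c,f"pics/{c}0.png")
    K=np.array(ci["camera_matrix"])
    print(c, "campos",towld([0,0,0],ci).round(0))
    for n in ("rest_grip","rest_foot","rest_table","way_mouth","way_fit","way_apron","wheel"):
        for cf,p in find(n,c,ci):
            q=K@(np.array(ci["R"])@p+ci["t"]); print(n,cf,p,(q[:2]/q[2]).round(0))
E
```

```text
pics
scene campos [1334.  103.  702.]
rest_grip 0.75 [ 488.2 -261.8   47.8] [241. 242.]
rest_grip 0.71 [ 562.1 -339.4   49.6] [199. 257.]
rest_grip 0.61 [ 342.2 -336.8   47.1] [231. 208.]
rest_foot 0.94 [ 345.5 -324.5    2.5] [237. 223.]
rest_foot 0.86 [ 567.5 -348.6    6.2] [197. 272.]
rest_foot 0.59 [ 494.  -248.     3.7] [247. 258.]
rest_table 0.85 [ 601.2 -389.6   64.9] [170. 260.]
rest_table 0.8 [ 379.3 -275.9   62.3] [248. 212.]
rest_table 0.78 [ 516.7 -196.8   70.4] [262. 244.]
way_mouth 0.62 [522.8  15.8  32.8] [352. 267.]
way_fit 0.58 [532.6  69.   29. ] [375. 273.]
way_fit 0.3 [ 763.3 -162.6    5. ] [247. 345.]
way_apron 0.89 [517.9 -36.2  32.8] [330. 263.]
wheel 0.85 [564.1 271.8 143.9] [479. 250.]
wheel 0.64 [535.3  64.1  30.6] [373. 273.]
wheel 0.36 [ 486.7 -257.4   49.4] [242. 241.]
side campos [ 92. 791. 795.]
rest_grip 0.87 [ 559.9 -343.4   41.9] [350. 192.]
rest_grip 0.78 [ 490.4 -260.9   47.4] [361. 210.]
rest_grip 0.77 [ 345.4 -333.3   46. ] [417. 209.]
rest_grip 0.39 [526.5  51.7   2.1] [298. 285.]
rest_foot 0.73 [ 5.685e+02 -3.499e+02  3.000e-01] [348. 202.]
rest_foot 0.72 [ 349.8 -332.6    0.9] [414. 222.]
rest_foot 0.71 [ 4.977e+02 -2.499e+02 -3.000e-01] [356. 225.]
rest_table 0.86 [ 605.  -386.6   64.5] [342. 176.]
rest_table 0.8 [ 519.3 -199.3   58.3] [343. 215.]
rest_table 0.73 [ 376.2 -273.3   63. ] [401. 212.]
rest_table 0.43 [ 491.8 -259.8   47. ] [360. 210.]
way_mouth 0.93 [526.1  16.3  30.8] [305. 268.]
way_fit 0.83 [533.6  65.9  29.4] [293. 280.]
way_apron 0.73 [517.2 -34.6  27.1] [317. 258.]
wheel 0.9 [562.1 266.5 143.7] [229. 294.]
```

View pics/scene0.png

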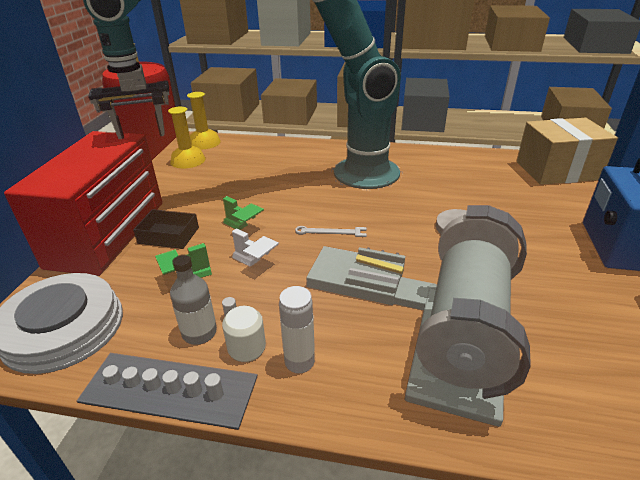

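View pics/side0.png

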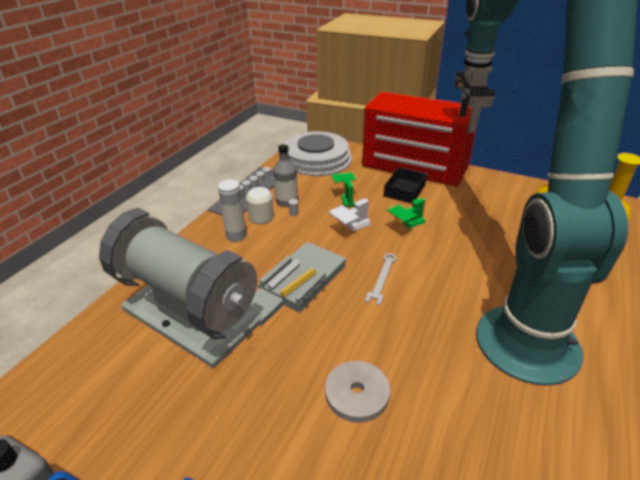

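The real rest is the pale grey one at scene (241,242). The look-alikes are the green ones at (237,212) and (195,262). The way points towards the wheel at about yaw 80°, with its mouth near (355,267) in the scene picture. Next I'll check the clearance and take a close look from above.

```bash
cat >> h.py <<'E'
def rot(yaw, flip=0):  # tool down, tool y across direction yaw
    x=np.array([np.cos(yaw),np.sin(yaw),0])*(-1 if flip else 1); z=np.array([0,0,-1.])
    return R.from_matrix(np.c_[x,np.cross(z,x),z]).as_rotvec()
def off(p,yaw,dx,dy,dz=0):
    return np.array(p,float)+[dx*np.cos(yaw)-dy*np.sin(yaw),dx*np.sin(yaw)+dy*np.cos(yaw),dz]
E
python3 - <<'E'
from h import *
s=robot.observe(); print(s["t"],R.from_rotvec(s["tcp_rot"]).as_matrix().round(2).tolist())
ci=viewer.camera_info("scene"); viewer.read_camera("scene")
for n in ("oil","spray","filter","socket","bolts"): print(n,find(n,"scene",ci)[:2])
yaw=np.radians(65.6)
for f in (0,1):
    for y,p in ((yaw,[489,-261,230]),(np.radians(80.5),[520,0,120])):
        q=kin.ik(p,rot(y,f)); print(f,None if q is None else np.round(q,2))
E
```

```text
0.8 [[0.89, 0.45, 0.0], [0.45, -0.89, -0.0], [-0.0, 0.0, -1.0]]
oil [(0.9, array([ 743.4, -274.1,    4.2])), (0.35, array([ 488.5, -260.5,   48.1]))]
spray [(0.82, array([781.3, -55. ,   3.4]))]
filter [(0.61, array([ 764.6, -157.9,    1.2]))]
socket [(0.47, array([ 6.893e+02, -2.241e+02,  6.000e-01]))]
bolts [(0.97, array([ 430.7, -487.6,    4.2]))]
0 [ 0.66  0.31 -0.28  1.81  0.1   1.03 -0.08]
0 [ 0.37  0.44 -0.53  1.97  0.3   0.81 -0.5 ]
1 [-0.52  0.62  1.36  1.88 -0.66  1.2  -2.5 ]
1 [ 0.87  0.86 -1.32  1.94  0.93  1.15  2.13]
```

```bash
python3 - <<'E'
from h import *
yaw=np.radians(65.6)
robot.movep(off([489,-261,210],yaw,-30,0),rot(yaw)); 
ci=viewer.camera_info("wrist"); im=save("wrist","pics/w1.png"); print("cam",towld([0,0,0],ci).round(0),np.array(ci["R"]).round(2).tolist(), ci["camera_matrix"])
for n in ("rest_grip","rest_foot","rest_table"): print(n,find(n,"wrist",ci))
print(robot.observe()["t"])
E
```

```text
cam [ 510. -217.  381.] [[0.91, -0.42, -0.0], [-0.4, -0.87, 0.28], [-0.12, -0.26, -0.96]] [[371.64829954   0.         316.76630786]
 [  0.         371.64829954 236.60072707]
 [  0.           0.           1.        ]]
rest_grip [(0.97, array([ 348.8, -333.9,   45.8])), (0.65, array([ 489.7, -256.4,   46.8])), (0.64, array([ 563.3, -335.2,   43.6]))]
rest_foot [(0.93, array([ 495.5, -250.4,    2. ])), (0.81, array([ 566.9, -346.1,   -3.4])), (0.56, array([ 3.519e+02, -3.251e+02,  3.000e-01])), (0.22, array([ 517.4, -199.5,   60.5]))]
rest_table [(0.97, array([ 603. , -388.7,   60.1])), (0.93, array([ 381.4, -276.4,   63.8])), (0.92, array([ 520.6, -201. ,   61. ]))]
2.6
```

View pics/w1.png

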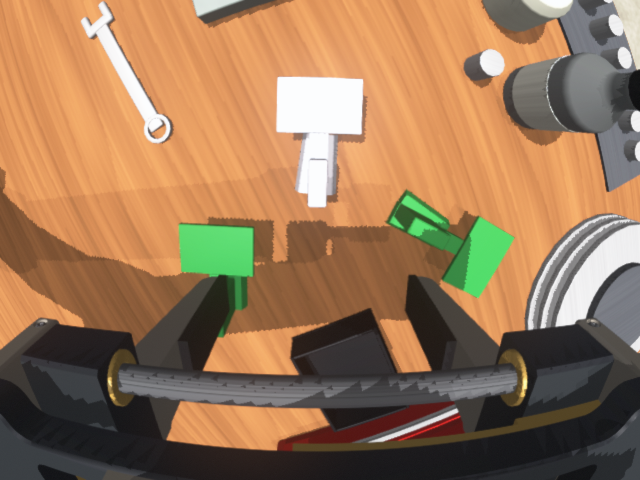

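The pale rest is at (318,150), with its table at (320,105) and its stem at (317,182). The green ones, at (215,260) and (450,240), are clearly not it. I'll refine the yaw and centre from the outline.

```bash
cat >> h.py <<'E'
def plane(px,ci,z):
    K=np.array(ci["camera_matrix"]); px=np.array(px,float).reshape(-1,1,2)
    n=cv2.fisheye.undistortPoints(px,K,np.zeros(4)).reshape(-1,2)
    Rm=np.array(ci["R"]); d=np.c_[n,np.ones(len(n))]@Rm; c=towld([0,0,0],ci)
    return (c+d*((z-c[2])/d[:,2])[:,None])[:,:2]
E
python3 - <<'E'
from h import *
ci=viewer.camera_info("wrist"); im=cv2.imread("pics/w1.png")
hsv=cv2.cvtColor(im,cv2.COLOR_BGR2HSV); m=((hsv[...,1]<50)&(hsv[...,2]>100)).astype(np.uint8)
t=m.copy(); t[:70]=0;t[142:]=0;t[:,:260]=0;t[:,380:]=0
t=cv2.morphologyEx(t,cv2.MORPH_OPEN,np.ones((45,45)))
c=max(cv2.findContours(t,0,1)[0],key=cv2.contourArea)
c=cv2.minAreaRect(c) and c
w=plane(c.reshape(-1,2),ci,62); r=cv2.minAreaRect(w.astype(np.float32)); print("table",r)
b=cv2.boxPoints(r)
print(plane([[278,77],[363,80],[361,136],[277,132]],ci,62).round(1).tolist())
s=plane([[309,159],[326,159],[326,206],[308,206]],ci,76); print("stem",s.round(1).tolist(),s.mean(0))
E
```

```text
table ((520.0620727539062, -197.8052978515625), (48.693790435791016, 71.41996765136719), 65.16533660888672)
[[498.6, -161.1], [562.9, -193.1], [541.5, -236.7], [477.9, -204.0]]
stem [[493.5, -235.8], [506.2, -241.5], [490.0, -277.5], [476.3, -271.2]] [ 491.49985598 -256.49657423]
```

```bash
python3 - <<'E'
from h import *
yaw=np.radians(80.5)
robot.movep(off([522,-10,220],yaw,-45,0),rot(yaw)); 
ci=viewer.camera_info("wrist"); im=save("wrist","pics/w2.png"); np.savez("w2.npz",**{k:np.array(v) for k,v in ci.items() if k in("camera_matrix","R","t")}); print("cam",towld([0,0,0],ci).round(0))
for n in ("way_mouth","way_fit","way_apron","way","wheel"): print(n,find(n,"wrist",ci))
print(robot.observe()["t"])
E
```

```text
cam [528.  23. 391.]
way_mouth [(0.79, array([529.2,  14. ,  34.2]))]
way_fit [(0.75, array([530.4,  72.7,  32.7]))]
way_apron [(0.6, array([518.7, -33.8,  33. ]))]
way [(0.85, array([530.5,  61.1,   3.9])), (0.36, array([351.9, -56.2,   0.5]))]
wheel []
3.8417
```

View pics/w2.png

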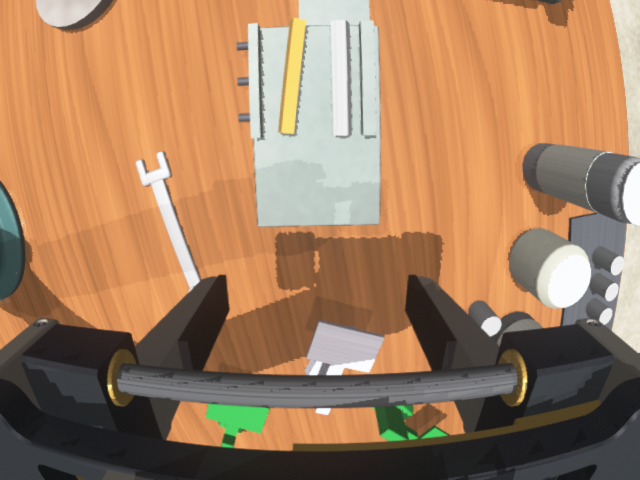

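The bed's near corners are at (259,226) and (379,223), and the far ones near (249,25) and (376,25). The brass gib runs from (288,134) to (299,20), and the fixed cheek from (341,136) to (338,20).

```bash
python3 - <<'E'
from h import *
ci=dict(np.load("w2.npz"))
im=cv2.imread("pics/w2.png"); cv2.imwrite("pics/w2c.png",cv2.resize(im[10:235,235:395],None,fx=2.6,fy=2.6,interpolation=cv2.INTER_CUBIC))
b=plane([[259,226],[379,223],[376,25],[249,25]],ci,30); print("bed",b.round(1).tolist())
f=lambda v: (np.linalg.norm(v).round(1),np.degrees(np.arctan2(v[1],v[0])).round(2))
print(f(b[1]-b[0]),f(b[2]-b[1]),f(b[3]-b[0]),f(b[2]-b[3]), "near mid",(b[0]+b[1])/2,"ctr",b.mean(0))
c=plane([[335,136],[349,135],[346,20],[331,20],[281,132],[296,134],[306,20],[294,19]],ci,47); print("cheek",c.round(1).tolist(),f(c[3]-c[0]),f(c[2]-c[1]),f(c[6]-c[5]))
for n,x in (("mouth",-40),("apron",-85),("fit",15)): pass
E
```

```text
bed [[454.2, -61.7], [574.5, -78.9], [602.0, 117.8], [481.1, 139.0]]
(np.float64(121.5), np.float64(-8.14)) (np.float64(198.6), np.float64(82.03)) (np.float64(202.5), np.float64(82.36)) (np.float64(122.7), np.float64(-9.93)) near mid [514.33572846 -70.26764814] ctr [527.95254238  29.07584603]
cheek [[543.4, 14.3], [556.2, 13.2], [571.8, 121.7], [558.3, 123.7], [495.3, 26.4], [508.5, 22.1], [535.7, 127.5], [525.1, 130.5]] (np.float64(110.4), np.float64(82.26)) (np.float64(109.6), np.float64(81.81)) (np.float64(108.8), np.float64(75.53))
```

View pics/w2c.png

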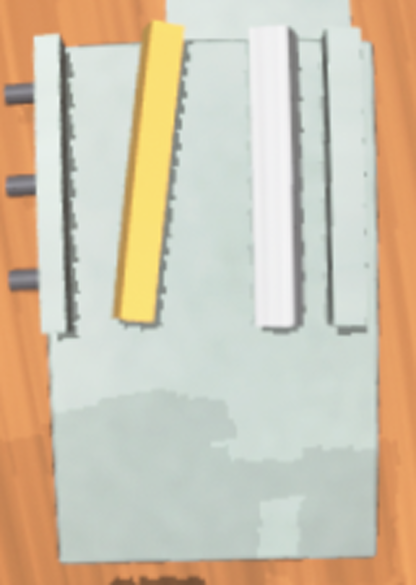

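```bash
cat >> h.py <<'E'
WY=np.radians(82.0); O=np.array([514.3+130*.1392,-70.3+130*.9903,0])   # way origin (bed-based estimate)
def wp(x,y,z): return off(O,WY,x,y,z)
def wf(F): F=np.array(F); c,s=np.cos(WY),np.sin(WY); return np.array([F[0]*c+F[1]*s,-F[0]*s+F[1]*c,F[2]])
E
python3 - <<'E'
from h import *
y=np.radians(64.3); g=[491.4,-257,0]
grip(0.5,50)
robot.movep([g[0],g[1],150],rot(y))
robot.servo_line([g[0],g[1],28],feed=100)
print(robot.observe()["contact_force"])
grip(0.0,50)
s=robot.observe(); print("grip",s["grip_width"],s["grip_force"],s["t"])
robot.servo_line([g[0],g[1],140],feed=150)
robot.hold(.2); s=robot.observe(); print(s["grip_width"],s["contact_force"])
robot.movep(wp(-91,2.5,140),rot(WY)); robot.hold(.2)
s=robot.observe(); print(s["t"],s["contact_force"],s["wrist_torque"],s["tcp_pos"],wp(-91,2.5,140))
ci=viewer.camera_info("wrist"); save("wrist","pics/w3.png")
print(find("rest_foot","wrist",ci),find("rest_table","wrist",ci))
ci=viewer.camera_info("side"); save("side","pics/s3.png"); print(find("rest_foot","side",ci))
E
```

```text
[ 0.71313159 -0.57808076 -0.56895508]
grip 0.16908909089887078 49.991748332977295 7.4417
0.1705916878083031 [ 0.17411688 -0.18075386 -2.31705163]
9.65 [ 0.21874187  0.41587062 -2.3559742 ] [-0.08895104 -0.03711163  0.00435521] [517.3272705  -33.39536483 139.88991828] [517.25557764 -31.3274615  140.        ]
[] [(0.79, array([524. ,  32.2, 175.9])), (0.37, array([ 774.8, -159.1,    4.9]))]
[(0.87, array([ 349.9, -332.7,    1.4])), (0.82, array([519.4, -24. , 114.7])), (0.58, array([ 571.5, -348.8,    2.6])), (0.56, array([519. , -23.9, 114.2]))]
```

View pics/w3.png

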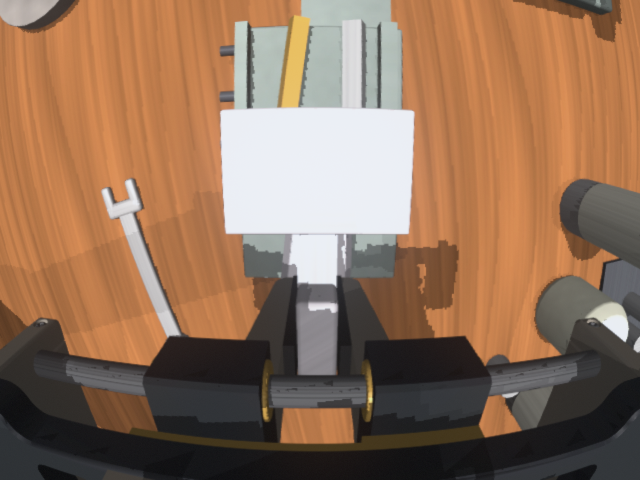

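The rest is gripped square to the way. The table is at (318,170) facing the wheel, and the way lies straight behind it. Now I'll lower it onto the bed until it touches.

```bash
cat > low.py <<'E'
from h import *
s=robot.observe(); b=np.array(s["contact_force"]); np.save("bias.npy",np.r_[b,s["wrist_torque"]])
robot.servo_line(wp(-91,2.5,66),feed=90); robot.hold(.15)
z=66
while z>50:
    s=robot.observe(); f=np.array(s["contact_force"])-b
    if f[2]>3: break
    z-=1; robot.servo_line(wp(-91,2.5,z),feed=20)
s=robot.observe(); p=np.array(s["tcp_pos"]); d=wf(p-O)
print("cmd z",z,"way coords",d.round(2),"F",wf(np.array(s["contact_force"])-b).round(2),"M",(np.array(s["wrist_torque"])-np.load("bias.npy")[3:]).round(2),s["t"],s["grip_width"])
E
python3 low.py
```

```text
cmd z 57 way coords [-90.96   2.1   58.12] F [-0.19  2.05 11.84] M [ 0.16  0.79 -0.01] 13.275 0.17246504459161716
```

```bash
cat > sl.py <<'E'
from h import *
B=np.load("bias.npy")
def st():
    s=robot.observe(); return wf(np.array(s["tcp_pos"])-O),wf(np.array(s["contact_force"])-B[:3]),wf(np.array(s["wrist_torque"])-B[3:]),s["t"]
def show(tag=""):
    d,f,m,t=st(); print(tag,"pos",d.round(1),"F",f.round(1),"M",m.round(2),"t",round(t,1))
E
python3 - <<'E'
from sl import *
robot.servo_line(wp(-91,2.5,58.2),feed=10); robot.hold(.1); show("set")
x=-91;
while x<-48:
    x+=2.; robot.servo_line(wp(x,2.5,58.2),feed=30)
    d,f,m,t=st()
    if (x+91)%8==0: show(x)
    if f[0]<-6 or abs(f[1])>8: break
robot.hold(.1); show(x)
E
```

```text
set pos [-91.1   2.5  58.1] F [0.  0.1 2.7] M [ 0.18 -0.04 -0.03] t 13.6
-83.0 pos [-82.7   2.5  58.2] F [ 0.2 -0.6  1.7] M [ 0.04 -0.14 -0.05] t 14.6
-75.0 pos [-74.8   2.5  58.2] F [0.4 0.  2.1] M [ 0.09 -0.11 -0.02] t 15.6
-67.0 pos [-66.8   2.5  58.2] F [ 0.5 -0.5  0.5] M [ 0.08 -0.07 -0.06] t 16.6
-59.0 pos [-58.8   2.5  58.2] F [-0.8  0.2  1.3] M [ 0.04 -0.04  0.03] t 17.6
-51.0 pos [-50.8   2.6  58.2] F [0.  0.1 0.9] M [ 0.11 -0.07 -0.05] t 18.6
-47.0 pos [-47.    2.5  58.2] F [ 0.1 -0.2  0.7] M [ 0.06 -0.01  0.02] t 19.2
```

```bash
python3 - <<'E'
from sl import *
y=2.5
while y>-5:
    y-=.5; robot.servo_line(wp(-47,y,58.2),feed=10); d,f,m,t=st()
    if f[1]>3: break
robot.hold(.1); show(y)
E
```

```text
-1.0 pos [-47.   -0.3  58.2] F [-1.1  3.3  4.9] M [ 1.21 -0.06 -0.  ] t 21.1
```

```bash
python3 - <<'E'
from sl import *
x,y,z=-47.,0.,58.2; step=2.; robot.servo_line(wp(x,y,z),feed=20); n=0
while x<50:
    x+=step; robot.servo_line(wp(x,y,z),feed=30)
    d,f,m,t=st(); n+=1
    if n%4==0 or f[0]<-2.5: print(round(x,1),round(y,2),round(z,2),d.round(1),f.round(1),m.round(2),round(t,1))
    if f[0]<-2.5: step=.5
    if f[0]<-11: step=.25
    if f[0]<-13.5 or abs(f[1])>15 or t>45: break
    y+=np.clip(.04*f[1],-.3,.3) if abs(f[1])>1 else 0
    z+=np.clip(.04*(f[2]-1.5),-.2,.2) if abs(f[2]-1.5)>1.5 else 0
robot.hold(.15); show("end"); np.save("cmd.npy",[x,y,z])
E
```

```text
-39.0 0.0 58.14 [-38.7  -0.2  58.2] [ 0.6 -0.5  1.4] [ 0.08 -0.02 -0.06] 22.3
-31.0 -0.04 58.14 [-30.7  -0.1  58.2] [1.1 0.2 1.3] [ 0.11 -0.1   0.  ] 23.3
-23.0 -0.13 58.14 [-22.7  -0.2  58.2] [-0.2 -0.1  2.3] [ 0.01 -0.08 -0.06] 24.3
-15.0 -0.13 58.2 [-14.7  -0.1  58.2] [ 0.  -1.2  2.9] [ 0.11 -0.14 -0.07] 25.3
-7.0 -0.18 58.2 [-6.7 -0.1 58.2] [ 1.  -0.5  0.7] [ 0.08 -0.16 -0.06] 26.3
-1.0 -0.27 58.2 [-1.4 -0.4 58.2] [-2.8 -1.4  0.7] [-0.27  0.55 -0.2 ] 27.1
-0.5 -0.32 58.2 [-1.2 -0.5 58.2] [-4.3 -2.   2.1] [-0.25  0.89 -0.18] 27.3
0.0 -0.4 58.2 [-0.6 -0.4 58.2] [-4.8 -1.2  3. ] [-0.23  1.13 -0.26] 27.6
0.5 -0.45 58.2 [-0.  -0.5 58.2] [-5.5 -1.8  3. ] [-0.2   1.13 -0.21] 27.8
1.0 -0.53 58.26 [ 0.3 -0.4 58.2] [-5.2 -1.5  3.9] [-0.18  1.25 -0.25] 28.1
1.5 -0.59 58.36 [ 0.7 -0.5 58.2] [-6.4 -2.1  2.3] [-0.24  1.35 -0.3 ] 28.3
2.0 -0.67 58.36 [ 0.9 -0.5 58.2] [-6.  -0.9  3.8] [-0.2   1.46 -0.29] 28.6
2.5 -0.67 58.45 [ 1.2 -0.4 58.2] [-6.7 -0.9  3.6] [-0.25  1.5  -0.33] 28.8
3.0 -0.67 58.53 [ 1.5 -0.4 58.3] [-6.7 -2.4  1.9] [-0.28  1.59 -0.28] 29.1
3.5 -0.77 58.53 [ 1.6 -0.5 58.3] [-8.  
[... 412 characters left out ...]
6
6.5 -1.06 58.82 [ 2.9 -0.5 58.4] [-10.3  -0.9   2.9] [-0.09  2.42 -0.16] 30.8
7.0 -1.06 58.82 [ 3.2 -0.5 58.4] [-12.   -1.3   3.5] [-0.11  2.6  -0.2 ] 31.1
7.2 -1.11 58.9 [ 3.2 -0.5 58.4] [-12.2  -1.2   3. ] [-0.08  2.59 -0.2 ] 31.3
7.5 -1.16 58.96 [ 3.3 -0.5 58.4] [-12.1  -0.3   3.7] [-0.11  2.68 -0.18] 31.6
7.8 -1.16 59.05 [ 3.5 -0.5 58.4] [-13.5  -0.1   2.8] [-0.17  2.72 -0.13] 31.8
8.0 -1.16 59.05 [ 3.6 -0.5 58.4] [-12.2  -1.3   2.1] [-0.16  2.82 -0.16] 32.1
8.2 -1.21 59.05 [ 3.6 -0.5 58.4] [-13.2  -1.5   2.7] [-0.16  2.89 -0.11] 32.3
8.5 -1.27 59.05 [ 3.7 -0.5 58.4] [-14.   -0.8   3.2] [-0.09  2.96 -0.12] 32.6
end pos [ 3.6 -0.5 58.4] F [-13.1  -0.7   4.4] M [-0.07  2.97 -0.17] t 32.7
```

```bash
cat > push.py <<'E'
from sl import *
x,y,z=np.load("cmd.npy")
def avg():
    a=[]
    for _ in range(8): robot.hold(.03); a.append(st()[1])
    return np.mean(a,0),st()[0]
f,d=avg(); print(f.round(1))
while f[0]>-15.4 and st()[3]<50 and x<25:
    x+=min(1,max(.3,(15.6+f[0])*.4)); robot.servo_line(wp(x,y,z),feed=10); f,d=avg()
    y+=.04*f[1]; z+=.03*(f[2]-2)
    print(round(x,2),d.round(1),f.round(1))
np.save("cmd.npy",[x,y,z]); show("end")
ci=viewer.camera_info("side"); save("side","pics/s4.png"); viewer
print(find("rest_foot","side",ci),find("rest_grip","side",ci)[:3])
E
python3 push.py
```

```text
[-13.5  -0.5   3.6]
9.35 [ 4.2 -0.5 58.4] [-14.1  -0.9   4.1]
9.96 [ 4.5 -0.5 58.4] [-14.8  -0.6   4.1]
10.26 [ 4.5 -0.5 58.5] [-15.4  -1.    3.8]
end pos [ 4.5 -0.5 58.5] F [-15.4  -0.6   4.7] M [-0.06  3.27 -0.07] t 34.6
[(0.66, array([535. ,  69.8,  31. ])), (0.65, array([ 350.2, -332.6,    0.7])), (0.64, array([ 5.681e+02, -3.474e+02,  5.000e-01])), (0.2, array([517.4, -32.9,  31.7]))] [(0.93, array([533.3,  57.3,  79.6])), (0.84, array([ 342.3, -334.8,   46.1])), (0.81, array([ 560.2, -343.1,   44.9]))]
```

View pics/s4.png

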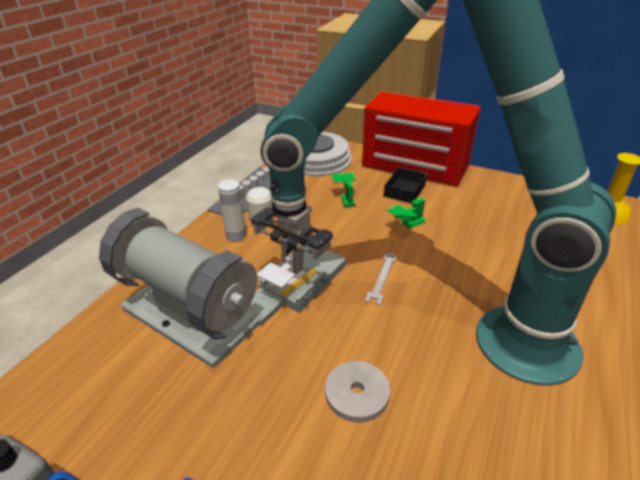

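The rest sits between the cheeks with its table at (277,275) facing the wheel, under a 15.4 N push. Next I'll unload gently, open, lift clear and check.

```bash
python3 - <<'E'
from sl import *
x,y,z=np.load("cmd.npy")
while st()[1][0]<-1.5 and x>4: x-=.7; robot.servo_line(wp(x,y,z),feed=15)
robot.hold(.1); show(f"unload {x:.1f}"); 
grip(.45,50); robot.hold(.1); show("open"); print(robot.observe()["grip_width"])
d=st()[0]; robot.servo_line(wp(d[0],d[1],150),feed=100)
robot.servo_line(wp(d[0]-60,d[1],200),feed=150); robot.hold(.2)
show("up")
for c in ("side","wrist"):
    ci=viewer.camera_info(c); save(c,f"pics/{c}5.png")
    for n in ("rest_foot","rest_grip","rest_table"): print(c,n,[(a,wf(p-O).round(1)) for a,p in find(n,c,ci) if p[1]>-100])
E
```

```text
unload 4.0 pos [ 4.3 -0.5 58.4] F [ -0.7  -2.1 -17. ] M [-0.58  0.36 -0.44] t 37.1
open pos [ 4.  -1.5 59.4] F [-0.3 -0.6  3.5] M [ 0.08 -0.06  0.01] t 37.7
0.4538129363783104
up pos [-55.1  -1.  199.3] F [-0.  -1.1  2.7] M [ 0.08 -0.09 -0.05] t 39.6
side rest_foot [(0.59, array([11.5, -2.9, 31. ]))]
side rest_grip [(0.81, array([-2.9,  0.4, 77.2]))]
side rest_table [(0.64, array([68.6, -3.2, 89.4]))]
wrist rest_foot [(0.74, array([ 9.2, -0.4, 31.1]))]
wrist rest_grip [(0.65, array([ 4.6, -0.2, 78.6]))]
wrist rest_table [(0.88, array([68.8,  0.6, 92.2]))]
```

View pics/wrist5.png

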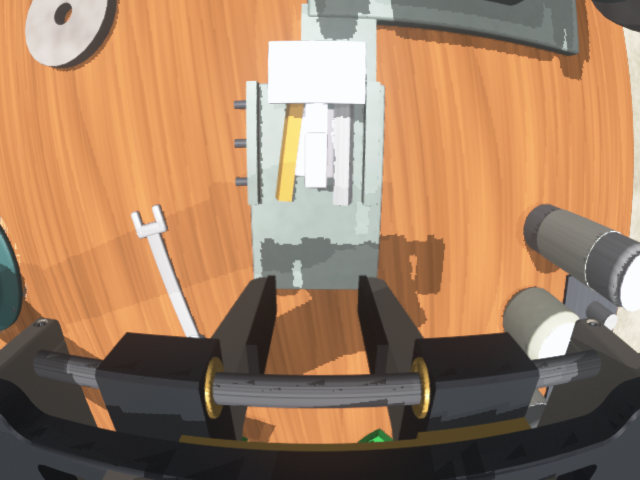

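The rest stays wedged: its table is at (317,72), towards the wheel, and its foot is between the brass gib and the fixed cheek. The measured table position is about 69 mm along the way against about 70 expected, so it did not move on release. The gripper is clear.

```bash
python3 -c "
from h import *
print(robot.job_done(), robot.observe()['t'])"
```

```text
the job is handed in; nothing more can be done
the job is handed in; nothing more can be done
```

The tool rest is wedged in the way with its table towards the wheel, after a final push of about 15.4 N; I then let go, moved the gripper clear at about 40 s, and handed the job in without being shown a verdict.

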